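Finish the staggered collar of L-shaped setters and seat the round-bottomed crucible in it

ROBOT

A 6-joint arm with a two-finger parallel gripper is mounted at the origin on a cart in front of the work surface, level with it; the furniture and walls round the work are solid. World frame = base frame: x ahead of the robot, y to its left, z up, the work surface at z = 0. Lengths are in m, angles in rad, forces in N, time in s.
With the tool pointing down it reaches from about 0.225 to 0.875 m from the base axis. Payload 3.4 kg.
Tool frame: the origin (TCP) lies at the very end of the fingers, on their centre line; the grasp point (between the pads) lies 19 mm behind it; z points along the fingers, y is the direction in which the jaws open and shut (so a half turn about z gives the same grasp; the last joint's range is limited). The gripper opens to 85 mm and grips with 20 to 120 N. Pads are 22 mm wide; open, the fingers measure 114 mm over their backs; the gripper's body (76 mm by 85 mm) begins 54 mm behind the grasp point. The pads swing forward as they close: fully open they stand 13 mm farther back than shut.
Start: joints at [-1.356, 0.276, 1.505, -0, 1.361, -0.121], TCP at [0.189, -0.543, 0.231] pointing down, gripper open.
Joint ranges: [-2.89, 2.89], [-0.75, 2.08], [0.22, 2.7], [-1.18, 4.32], [0.11, 2.71], [-2.7, 2.7]. Speed limits (rad/s): [2.57, 2.57, 3.14, 3.14, 3.14, 3.14].

INTERFACE

Orientations are given as a unit quaternion [w, x, y, z].
In Python, from rig import manip, viewer, job gives the robot as it stands.
- The arm moves only by the shell command python3 -m crank 'ROWS' [OPENING] [FORCE]. ROWS is JSON, a list of rows, each a list of 6 numbers: the shift along the tool's x, y, z in m, then the turn, a rotation vector about the tool's x, y, z in degrees. In form: [[dx, dy, dz, rx, ry, rz], ...]. A call has 1 to 20 rows; each row is the pose to reach, as a shift and turn from the pose measured when the call began, along the tool's axes at that moment; what a row does not reach only later rows make up. A row lasts 1/8 s, in which the tool goes at most 62.5 mm and 10.7 degrees, less where a joint would pass 70% of its speed; a pose out of reach is approached as far as the arm can. A call with a gripper value outside its range is refused whole. OPENING is the opening, from 0 (shut) to 1 (fully open), set as the call begins (- or left out, the last holds). The fingers move at their own pace and stop on an object; FORCE is the grip in N (left out, the last holds). Time passes only in rows, so rows that repeat a pose let the fingers close. It gives the time, the measured TCP pose, the force and the opening at its end, in the units of the state.
- manip.get_state(): the state, without advancing time (a new reading comes with each control period).
- viewer.get_image(name): name is "scene" or "top" or "wrist"; returns a dict with "frame" (384x512x3 uint8, blue, green, red), "range_z" (384x512 float32, m along the optical axis (not along the pixel's ray), 0 where there is no reading), "intrinsics" (3x3 intrinsics, pixels), "world_from_camera" (4x4, takes a point from camera to world coordinates); the wrist camera has in their place "mount" (4x4, takes a point from camera to tool coordinates, whose origin is the TCP and whose axes are the flange's). Camera axes: x right, y up, looking along -z (the intrinsics and any distortion apply to the point x, -y, -z); pixel columns grow to the right and rows downward; lengths in m; the calibration is good to about 2 mm. A picture is of the moment at which its call begins: read the wrist's pose just before it.
- job.sign_off(): hands the job in, once; it reports no verdict.
The state is a dict: "clock": time; "qpos": joint angles; "qd": joint speeds; "effort": joint torques, N m; "position": TCP position; "ee_rot": TCP orientation; "contact_force": force on the tool from outside, world axes, zero at the start; "moment": the same for the moment, N m; "width": finger opening in m.
Only numpy, scipy, OpenCV 4.12 (cv2) and the standard library are available. Lean on these libraries where they do the work, as an engineer would, in place of code of your own. Each camera call takes 0.05 s, during which the arm holds its last target. There are 200 camera calls.

TASK

On the hearth plate the first course of a square crucible collar is laid from two L-shaped setters. Lay the two spare setters flat on top as the second course, turned a quarter turn from the first so that they cross the joints below and the pile cannot spread, edges flush with the course beneath; then take the round-bottomed crucible out of the tape roll and seat it in the square opening, upright, level and centred. Leave the first course in place and the other things alone.

Things in the scene. Friction and masses are not known exactly. Their poses are not given: they have to be found in the camera images.
- collar (a point): Collar centre: middle of the top face of the fixed brown hearth plate, 130 x 130 x 10 mm, edges along this frame's x and y. The first course lies round it: setter_1 with its x axis along +x, setter_2 along -x, enclosing a 38 mm square opening. Joints (4 mm gaps where a short leg ends at the other's long leg) at the (+x,-y) and (-x,+y) corners.
- setter_1: First course, loose: flat cream alumina L, 16 mm thick, legs 24 mm wide, 0.11 kg. Origin on the underside at the centre of the 86 mm square of which the L is a corner (at collar when laid, not in the material); z up. Long leg 86 mm: x -43..-19, y -43..43 mm. Short leg: along +x at the -y end, y -43..-19, ending at x +15 mm.
- setter_2: First course, loose on the plate: same shape and origin as setter_1, turned half a turn about the collar centre. The second course is the first turned a quarter turn: one setter with its x axis along the plate's +y, the other along -y, both origins over the collar centre, underside 16 mm and top face 32 mm above the plate.
- setter_3: Spare setter, same shape and origin as setter_1, lying flat on the worktop at the right, nearer the robot than the plate. Balanced grasp: across the middle of the long leg (24 mm wide), at x -31, y 0 mm in its frame; one finger then stands in the opening.
- setter_4: Spare setter, same shape, origin and grasp, lying flat on the worktop at the left, before the blue furnace (which stands 0.38 m high, y -0.10 to 0.33 m, from x 0.475 m on: carry round its front). Either spare fits either place of the second course.
- crucible: White crucible, open top, 46 mm high, hemispherical bottom of radius 30 mm, round wall 60 mm across (62 at the lip) from 30 mm up, 3.5 mm thick, 0.09 kg. Origin at its lowest point, z up out of the mouth. Parked upright in a fixed tan tape roll (77 mm across, 19 high) near the furnace's right front corner. Seated in the 38 mm opening, its origin is 7 mm below the setters' top, 25 mm above the plate.
- crucible_mid (a point): Centre of the crucible's round bottom, on its axis 30 mm above its lowest point; seated, 55 mm above the plate. Friction keeps the crucible as it is set down: let go off-centre it rolls into the opening and stays tilted.
- ceramic_boat: Bystander: white ceramic boat, 75 x 18 x 12 mm, at the right; origin centre of underside. Leave alone.
- small_crucible: Bystander: tapered flat-based porcelain crucible, 36 mm across, 30 mm high, between plate and furnace; origin centre of underside. Leave alone.
- timer: Bystander: bench timer, 62 x 62 x 18 mm, in front of the furnace; origin centre of underside. Leave alone.
Mind the look-alikes: they are no part of the job. What is shaped like the crucible but black or turquoise is not meant.

How it is judged:
By the outcome, as a careful person would: the job done as asked, in the order asked, and still so for the second after the job is handed in, with the robot touching nothing.
It also fails if it takes over 67 s, if anything falls off the work surface, if the arm or the gripper's body presses on something with over 40 N, if the wrist force passes 120 N, or if a joint passes its speed limit or range.

## Working session

There is one attempt and no reset: what is moved stays moved. The work goes in short steps, Python scripts to look and compute and a shell command to move; the robot and the scene stay as the last step left them, time stands still between calls to the robot, and variables do not carry over. Pictures are saved under pics/ and viewed, about 8 in all and at most 12, crops included, and the job is handed in when it is done.

```bash
ls; mkdir -p pics
cat > h.py <<'E'
import numpy as np, cv2
from rig import manip, viewer, job
from scipy.spatial.transform import Rotation as R
np.set_printoptions(precision=4, suppress=True)
def grab(name):
    s=manip.get_state(); im=viewer.get_image(name)
    if name=="wrist":
        T=np.eye(4); q=s["ee_rot"]; T[:3,:3]=R.from_quat([q[1],q[2],q[3],q[0]]).as_matrix(); T[:3,3]=s["position"]
        im["W"]=T@np.array(im["mount"])
    else: im["W"]=np.array(im["world_from_camera"])
    return im
def cloud(im):
    K=np.array(im["intrinsics"]); z=im["range_z"]; v,u=np.mgrid[:z.shape[0],:z.shape[1]]
    p=np.stack([(u-K[0,2])/K[0,0]*z,-(v-K[1,2])/K[1,1]*z,-z,np.ones_like(z)],-1)
    return (p@im["W"].T)[...,:3]
def local(pw):
    "world point(s) -> tool shift"
    s=manip.get_state(); q=s["ee_rot"]
    return (np.asarray(pw)-s["position"])@R.from_quat([q[1],q[2],q[3],q[0]]).as_matrix()
E
python3 - <<'E'
from h import *
for n in ["scene","top"]:
    im=grab(n); cv2.imwrite(f"pics/{n}0.png",im["frame"]); np.savez(f"pics/{n}0.npz",c=cloud(im),f=im["frame"])
    print(n,im["W"],im["intrinsics"],[k for k in im])
print(manip.get_state())
E
```

```text
pics
scene [[ 0.8272  0.3476 -0.4414 -0.1862]
 [-0.5619  0.5138 -0.6483 -1.0359]
 [ 0.0014  0.7843  0.6204  0.9573]
 [ 0.      0.      0.      1.    ]] [[426.7575   0.     254.0493]
 [  0.     426.7575 189.1975]
 [  0.       0.       1.    ]] ['frame', 'range_z', 'intrinsics', 'world_from_camera', 'W']
top [[ 0.0279  0.9856 -0.1671  0.2748]
 [-0.9992  0.0228 -0.0323 -0.1246]
 [-0.0281  0.1678  0.9854  1.0994]
 [ 0.      0.      0.      1.    ]] [[350.1691   0.     260.7041]
 [  0.     350.1691 193.1424]
 [  0.       0.       1.    ]] ['frame', 'range_z', 'intrinsics', 'world_from_camera', 'W']
{'clock': 0.1, 'qpos': array([-1.356 ,  0.2765,  1.506 , -0.    ,  1.3607, -0.121 ]), 'qd': array([-0.0014, -0.0031, -0.0026, -0.0008,  0.001 , -0.0002]), 'effort': array([  0.001 , -41.77  , -24.6406,  -0.0003,   0.0058,   0.    ]), 'position': array([ 0.1894, -0.5424,  0.2305]), 'ee_rot': array([-0.0008,  0.9859,  0.1671, -0.    ]), 'contact_force': array([0.0363, 0.233 , 0.1927]), 'moment': array([-0.0298,  0.0848, -0.0093]), 'width': 0.08580661620255882}
```

View pics/top0.png

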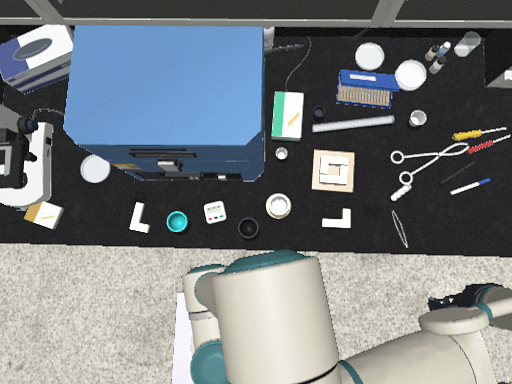

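View pics/scene0.png

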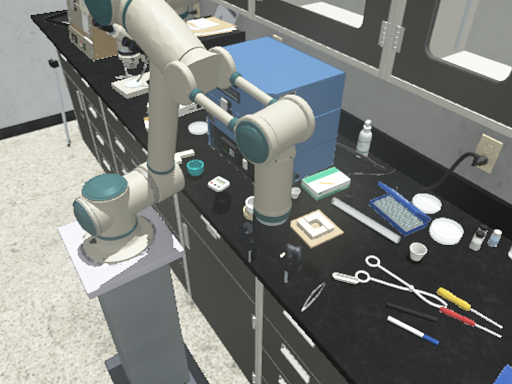

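Top view: setter_3 (338,218), setter_4 (140,217), collar (333,171), white crucible in the tan roll (279,206). Crucible look-alikes: turquoise (177,221), black (249,228), small_crucible (282,154) and a white cup at (418,118). I choose (279,206).

```bash
cat >> h.py <<'E'
L=np.array([[-43,-43],[15,-43],[15,-19],[-19,-19],[-19,43],[-43,43]])/1000.
from scipy.optimize import minimize
def fitL(P,x0):
    "P: Nx2 top-face pts; maximise points inside, minimise outside; x0=(x,y,yaw)"
    def cost(x):
        c,s=np.cos(x[2]),np.sin(x[2]); q=(P-x[:2])@np.array([[c,-s],[s,c]])
        # soft signed dist to L = union of two boxes
        def sd(cx,cy,hx,hy):
            d=np.abs(q-[cx,cy])-[hx,hy]; return np.linalg.norm(np.maximum(d,0),axis=1)+np.minimum(d.max(1),0)
        d=np.minimum(sd(-.031,0,.012,.043),sd(-.014,-.031,.029,.012))
        return np.mean(np.maximum(d,0)**2)*1e6+ .02*(np.sum((P.mean(0)-(x[:2]+np.array([[c,-s],[s,c]])@[-.0208,-.0122]))**2))*1e6
    return min((minimize(cost,[x0[0],x0[1],x0[2]+d],method="Nelder-Mead",options=dict(initial_simplex=np.array([x0[0],x0[1],x0[2]+d])+np.array([[0,0,0],[.01,0,0],[0,.01,0],[0,0,.3]]),maxiter=600)) for d in (0,1.57,3.14,4.71)),key=lambda r:r.fun)
E
python3 - <<'E'
from h import *
d=np.load("pics/top0.npz"); c=d["c"]; f=d["f"].astype(int)
# area-centroid of L
A1=24*86;A2=34*24; print("centroid",(A1*-31+A2*-2)/(A1+A2),(A2*-31)/(A1+A2))
for n,(u,v,w,h) in dict(s3=(338,218,20,16),s4=(140,217,16,20)).items():
    C=c[v-h:v+h,u-w:u+w].reshape(-1,3); m=(C[:,2]>.009)&(C[:,2]<.025); P=C[m]
    r=fitL(P[:,:2],P[:,:2].mean(0).tolist()+[0]); print(n,m.sum(),P.mean(0),r.x[:2],np.rad2deg(r.x[2])%360,r.fun)
C=c[150:193,305:362].reshape(-1,3); F=f[150:193,305:362].reshape(-1,3)
for lo,hi in((.005,.018),(.019,.035)):
    m=(C[:,2]>lo)&(C[:,2]<hi); P=C[m]; print("plate",m.sum(),np.median(P[:,2]),P[:,:2].mean(0),cv2.minAreaRect((P[:,:2]*1000).astype(np.float32)))
C=c[190:225,262:296].reshape(-1,3); m=C[:,2]>.04; P=C[m];print("cruc",P[:,2].max(),m.sum(),cv2.minEnclosingCircle((P[:,:2]*1000).astype(np.float32)))
im=d["f"]; cv2.imwrite("pics/crop1.png",np.hstack([cv2.resize(im[140:240,260:360],(560,560),interpolation=2),cv2.resize(im[195:240,120:160],(240,270)).__class__ and cv2.copyMakeBorder(cv2.resize(im[195:240,120:160],(240,270)),0,290,0,0,0)]))
E
```

```text
centroid -22.783333333333335 -8.783333333333333
s3 307 [ 0.3781 -0.3306  0.0155] [ 0.4002 -0.3204] 358.4800211715537 0.09900295948144267
s4 302 [0.3656 0.2934 0.0153] [0.3722 0.2704] 259.2446080035228 0.0929317430612757
plate 1011 0.009302961523538267 [ 0.5331 -0.3137] ((536.768310546875, -326.7025146484375), (153.18014526367188, 130.75582885742188), 86.65338897705078)
plate 593 0.025097958011349064 [ 0.5361 -0.3148] ((537.742919921875, -315.194091796875), (86.0152359008789, 87.47029876708984), 86.42588806152344)
cruc 1.0994427790674437 106 ((361.73553466796875, -136.7698974609375), 87.7956314086914)
```

View pics/crop1.png

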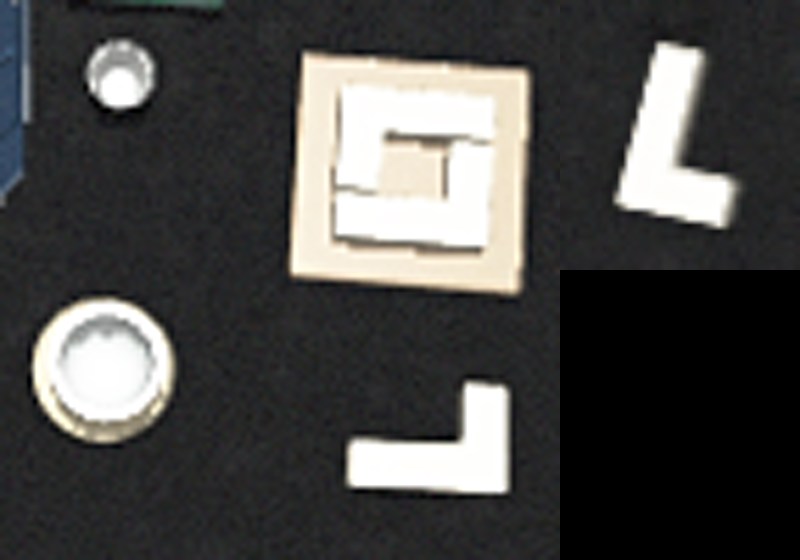

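The crop shows the white crucible in the tan roll, setter_3 with x about world +x, setter_4 with x about world -y, and collar joints at (470,140) and (345,185), which means collar yaw is about -3.5°. Plan: setter_3 goes to yaw +90 and setter_4 to yaw -90 relative to the collar.

```bash
python3 -m crank '[[0.03,-0.018,0.005,0,0,-9],[0.07,-0.043,0.015,0,0,-18],[0.115,-0.07,0.03,0,0,-28],[0.16,-0.1,0.04,0,0,-38],[0.2,-0.125,0.05,0,0,-48],[0.23,-0.142,0.06,0,0,-58],[0.243,-0.151,0.06,0,0,-68],[0.243,-0.151,0.06,0,0,-69],[0.243,-0.151,0.06,0,0,-69],[0.243,-0.151,0.06,0,0,-69]]' 1 40
python3 - <<'E'
from h import *
im=grab("wrist"); cv2.imwrite("pics/w1.png",im["frame"]); np.savez("pics/w1.npz",c=cloud(im),f=im["frame"]); print(im["W"],im["mount"],im["intrinsics"])
print(manip.get_state()["qpos"])
im=grab("top"); c=cloud(im); cv2.imwrite("pics/top1.png",im["frame"])
E
```

```text
clock: 1.35
position: [0.3686, -0.3205, 0.1709]
ee_rot: [-0.001, 0.719, 0.695, 0.0]
contact_force: [0.0, 0.3, -0.2]
width: 0.0855
[[ 0.9994  0.0312  0.0114  0.3716]
 [-0.0333  0.9458  0.3231 -0.2385]
 [-0.0007 -0.3233  0.9463  0.3124]
 [ 0.      0.      0.      1.    ]] [[-0.0001  0.9459  0.3245  0.0822]
 [ 1.     -0.      0.0003  0.0002]
 [ 0.0003  0.3245 -0.9459 -0.1414]
 [ 0.      0.      0.      1.    ]] [[278.3242   0.     255.4449]
 [  0.     278.3242 185.4071]
 [  0.       0.       1.    ]]
[-0.8586  0.1911  1.7799  0.0006  1.1719 -0.8258]
```

View pics/w1.png

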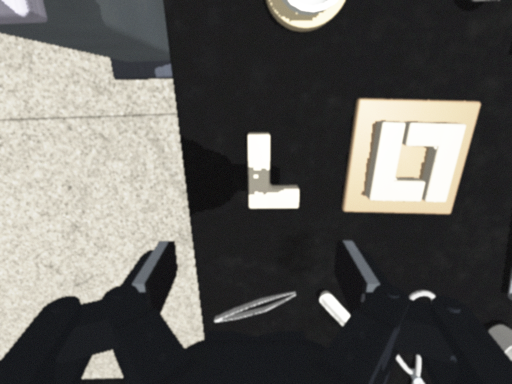

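Wrist view: setter_3 at (270,175) and the collar at (415,160), both fully visible. I'll measure both from this one.

```bash
cat >> h.py <<'E'
def box(c,xc,yc,r,lo,hi):
    m=(np.abs(c[...,0]-xc)<r)&(np.abs(c[...,1]-yc)<r)&(c[...,2]>lo)&(c[...,2]<hi); return c[m]
def rect(P): 
    (x,y),(w,h),a=cv2.minAreaRect((P[:,:2]*1000).astype(np.float32)); return np.array([x,y,w,h,(a+45)%90-45])
E
python3 - <<'E'
from h import *
c=np.load("pics/w1.npz")["c"]
P=box(c,.4,-.32,.07,.010,.022); print("z",np.median(P[:,2]),"rect s3",rect(P)); r=fitL(P[:,:2],[.4,-.32,0]); print(len(P),r.x[:2],np.rad2deg(r.x[2]),r.fun)
print("table z",np.median(box(c,.43,-.25,.03,-.02,.02)[:,2]))
P=box(c,.536,-.315,.09,.005,.0145);print("plate",np.median(P[:,2]),rect(P))
P=box(c,.536,-.315,.06,.02,.035);print("course",np.median(P[:,2]),rect(P), P[:,:2].mean(0))
P=box(c,.39,-.15,.08,.03,.06); print("cruc",len(P),P[:,2].max())
E
```

```text
z 0.014868356708912345 rect s3 [ 388.9357 -325.4629   84.9098   57.7988   -1.6243]
2170 [ 0.402  -0.3232] 356.8088982335661 0.25102293164793826
table z -0.0010668887171525754
plate 0.008797978789689548 [ 538.993  -317.7939  129.6397  130.3821   -3.5175]
course 0.024708179904305738 [ 539.0899 -318.0302   86.191    87.1154   -3.5981] [ 0.5382 -0.3153]
cruc 434 0.050183863119870165
```

```bash
python3 -m crank '[[-0.002,0.002,0.05,0,0,-0.3],[-0.0044,0.0035,0.1,0,0,-0.3],[-0.0044,0.0035,0.14,0,0,-0.3],[-0.0044,0.0035,0.16,0,0,-0.3],[-0.0044,0.0035,0.166,0,0,-0.3],[-0.0044,0.0035,0.166,0,0,-0.3],[-0.0044,0.0035,0.166,0,0,-0.3]]' 0.5 40
python3 -m crank '[[0,0,0,0,0,0],[0,0,0,0,0,0],[0,0,0,0,0,0],[0,0,0,0,0,0],[0,0,0,0,0,0]]' 0 40
python3 -m crank '[[0,0,-0.03,0,0,0],[0,0,-0.08,0,0,0],[0,0,-0.12,0,0,0],[0,0,-0.12,0,0,0],[0,0,-0.12,0,0,0]]'
```

```text
clock: 2.33
position: [0.3725, -0.3255, 0.0059]
ee_rot: [0.001, 0.717, 0.697, 0.0]
contact_force: [0.3, -0.6, -0.0]
width: 0.0428
clock: 2.95
position: [0.373, -0.3261, 0.0071]
ee_rot: [0.002, 0.717, 0.697, 0.0]
contact_force: [-0.7, 0.9, 6.9]
width: 0.0226
clock: 3.58
position: [0.3722, -0.3251, 0.1264]
ee_rot: [0.001, 0.717, 0.697, 0.0]
contact_force: [-0.9, 0.7, -2.0]
width: 0.0228
```

```bash
python3 -m crank '[[-0.001,0.01,-0.01,0,0,-9],[-0.004,0.03,-0.02,0,0,-19],[-0.007,0.055,-0.02,0,0,-29],[-0.01,0.08,-0.02,0,0,-39],[-0.013,0.105,-0.02,0,0,-49],[-0.016,0.13,-0.02,0,0,-59],[-0.018,0.15,-0.02,0,0,-69],[-0.019,0.163,-0.02,0,0,-79],[-0.019,0.1657,-0.02,0,0,-88],[-0.019,0.1657,-0.02,0,0,-88.1],[-0.019,0.1657,-0.02,0,0,-88.1]]'
python3 - <<'E'
from h import *
im=grab("wrist"); cv2.imwrite("pics/w2.png",im["frame"]); np.savez("pics/w2.npz",c=cloud(im),f=im["frame"])
c=cloud(im); s=manip.get_state(); print(s["position"],s["qpos"])
P=box(c,.537,-.318,.07,.12,.18); print("held",len(P),np.percentile(P[:,2],[5,50,95]) if len(P) else 0, rect(P))
E
```

```text
clock: 4.95
position: [0.5365, -0.3482, 0.1453]
ee_rot: [-0.0, 0.032, 1.0, 0.0]
contact_force: [0.6, 0.3, -0.9]
width: 0.0227
[ 0.5366 -0.3483  0.1457] [-0.6846  0.4264  1.4911  0.0002  1.2241 -2.1927]
held 8388 [0.1492 0.1531 0.1735] [ 535.9047 -348.8508   87.8942   60.4835   25.0952]
```

View pics/w2.png

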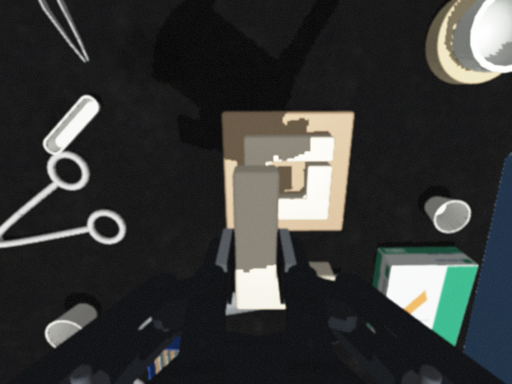

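Wrist view: the held setter's long leg runs (258,170)–(258,308) over the plate (222–352, 112–230), and the first course is visible. Next I measure held setter and plate in the same picture.

Run:
```python
from h import *
d=np.load("pics/w2.npz"); c=d["c"]
P=box(c,.539,-.318,.09,.003,.0145);print("plate",np.median(P[:,2]),rect(P))
P=box(c,.539,-.318,.06,.02,.035);print("course",np.median(P[:,2]),rect(P))
sub=c[150:310,225:345]; m=(sub[...,2]>.12)&(sub[...,2]<.18)
print(np.histogram(sub[m][:,2],bins=np.arange(.12,.18,.004)))
col=sub[...,:]; 
# long-leg part on image rows 172..225 (free of fingers)
Q=c[160:225,225:300]; m=(Q[...,2]>.13)&(Q[...,2]<.165); Q=np.where(m[...,None],Q,np.nan)
for r in range(160,224,8):
    q=c[r,225:300]; k=(q[:,2]>.13)&(q[:,2]<.165)
    if k.sum(): print(r,np.where(k)[0][[0,-1]]+225,q[k][0],q[k][-1])
for u in (245,255,265):
    q=c[160:320,u]; k=(q[:,2]>.13)&(q[:,2]<.165); i=np.where(k)[0]; print(u,i[[0,-1]]+160,q[i[0]],q[i[-1]])
```

```text
plate 0.008754822908113247 [ 539.1213 -318.0782  129.8136  129.645    -3.3553]
course 0.024747772917411814 [ 539.1151 -317.8712   85.8492   85.7113   -3.4024]
(array([   0,    0,    0,    0,   32,  162,  161,  554, 5822,  169,  186,
        209,  212,  213]), array([0.12 , 0.124, 0.128, 0.132, 0.136, 0.14 , 0.144, 0.148, 0.152,
       0.156, 0.16 , 0.164, 0.168, 0.172, 0.176]))
168 [235 277] [ 0.4918 -0.3577  0.1432] [ 0.4936 -0.3353  0.1419]
176 [233 279] [ 0.4932 -0.3582  0.153 ] [ 0.4953 -0.335   0.1511]
184 [233 278] [ 0.4975 -0.3586  0.1528] [ 0.499  -0.3358  0.1527]
192 [233 278] [ 0.5022 -0.3591  0.1519] [ 0.5035 -0.3359  0.1524]
200 [233 278] [ 0.5067 -0.3595  0.1517] [ 0.5081 -0.336   0.152 ]
208 [233 278] [ 0.511  -0.3598  0.1522] [ 0.513  -0.3362  0.1511]
216 [234 277] [ 0.5154 -0.3597  0.1527] [ 0.5167 -0.337   0.153 ]
245 [166 308] [ 0.4914 -0.3524  0.1416] [ 0.577  -0.3585  0.1518]
255 [166 308] [ 0.4921 -0.3471  0.1403] [ 0.5769 -0.3525  0.1523]
265 [166 308] [ 0.4921 -0.3417  0.1417] [ 0.5769 -0.3464  0.1527]
```

```bash
python3 -m crank '[[-0.002,0.0008,0.03,0,0,-0.2],[-0.002,0.0008,0.07,0,0,-0.2],[-0.002,0.0008,0.092,0,0,-0.2],[-0.002,0.0008,0.0975,0,0,-0.2],[-0.002,0.0008,0.0975,0,0,-0.2],[-0.002,0.0008,0.0975,0,0,-0.2]]'
python3 - <<'E'
from h import *
im=grab("wrist"); cv2.imwrite("pics/w3.png",cv2.resize(im["frame"][130:320,180:400],None,fx=3,fy=3,interpolation=2)); c=cloud(im);np.savez("pics/w3.npz",c=c,f=im["frame"])
P=box(c,.539,-.318,.09,.003,.0145);print("plate",np.median(P[:,2]),rect(P))
P=box(c,.539,-.318,.06,.02,.03);print("course",np.median(P[:,2]),rect(P))
P=box(c,.539,-.318,.1,.044,.060);P=P[(P[:,1]<-.33)&(P[:,0]<.51)]
print("held top",np.median(P[:,2]),rect(P)); 
for x in np.arange(.497,.509,.003):
    q=P[np.abs(P[:,0]-x)<.0008]; print(x,q[:,1].min(),q[:,1].max())
for y in np.arange(-.358,-.334,.004):
    q=P[np.abs(P[:,1]-y)<.0008]; print(y,q[:,0].min())
E
```

```text
clock: 5.75
position: [0.5394, -0.3483, 0.0496]
ee_rot: [0.001, 0.03, 1.0, -0.001]
contact_force: [-0.2, -0.6, -1.3]
width: 0.0224
plate 0.008775117066168098 [ 538.9178 -318.2718  129.8381  129.1805   -3.3727]
course 0.024696485544906874 [ 539.2178 -317.6686   85.832    86.2288   -3.4176]
held top 0.05707460877097641 [ 502.4893 -347.3253   23.7978   16.1669   -3.8351]
0.497 -0.3585381167323013 -0.33509612634002917
0.5 -0.3588969715840651 -0.33530788845862763
0.503 -0.3592022122082328 -0.33542414582316377
0.506 -0.35949550329706675 -0.33609476039411074
0.509 -0.35973789917685006 -0.33617767299153084
-0.358 0.4942225240404531
-0.354 0.4939444291834034
-0.35 0.49440201695088964
-0.346 0.49473708435580904
-0.34199999999999997 0.49491037163787305
-0.33799999999999997 0.49504527326988584
```

View pics/w3.png

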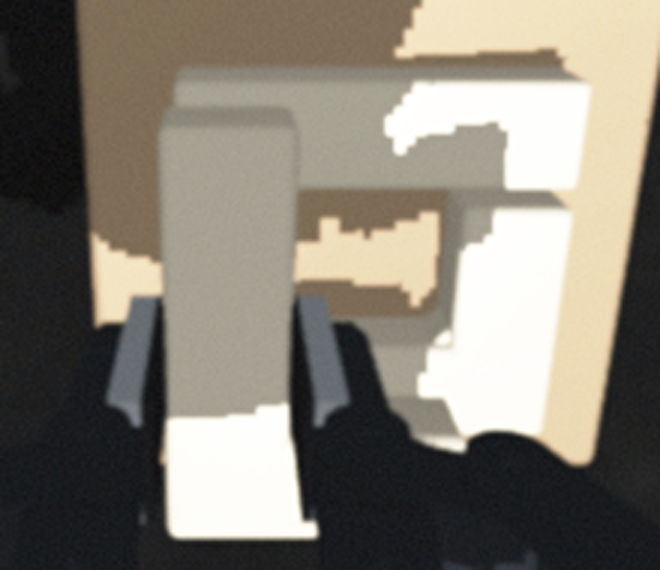

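```bash
python3 -m crank '[[0,0.0004,0.008,0,0,0],[0,0.0004,0.013,0,0,0],[0,0.0004,0.0155,0,0,0],[0,0.0004,0.0168,0,0,0],[0,0.0004,0.0168,0,0,0]]'
```

```text
clock: 6.42
position: [0.5393, -0.3478, 0.033]
ee_rot: [0.001, 0.03, 1.0, -0.001]
contact_force: [-0.6, 1.6, 1.5]
width: 0.0227
```

```bash
python3 -m crank '[[0,0,0,0,0,0],[0,0,0,0,0,0],[0,0,0,0,0,0],[0,0,-0.01,0,0,0],[0,0,-0.04,0,0,0],[0.01,0,-0.09,0,0,0],[0.03,0,-0.14,0,0,0],[0.04,0,-0.14,0,0,0],[0.04,0,-0.14,0,0,0]]' 0.42
python3 - <<'E'
from h import *
im=grab("wrist"); cv2.imwrite("pics/w4.png",cv2.resize(im["frame"][130:380,150:420],None,fx=2.2,fy=2.2,interpolation=2)); c=cloud(im);np.savez("pics/w4.npz",c=c,f=im["frame"])
P=box(c,.539,-.318,.09,.003,.0145);print("plate",rect(P))
P=box(c,.539,-.318,.06,.02,.03);print("course1",rect(P))
P=box(c,.539,-.318,.08,.036,.046);print("s3",np.percentile(P[:,2],[5,50,95]),rect(P));
E
```

```text
clock: 7.55
position: [0.4983, -0.3449, 0.1732]
ee_rot: [0.001, 0.03, 1.0, -0.001]
contact_force: [-0.3, 1.0, -0.0]
width: 0.0359
plate [ 538.6353 -317.7061  130.3866  129.0577   -3.3447]
course1 [ 538.6408 -317.4981   85.2345   85.2151   -3.2836]
s3 [0.0391 0.0407 0.0418] [ 538.4434 -332.5842   56.8419   86.7749   -2.9071]
```

View pics/w4.png

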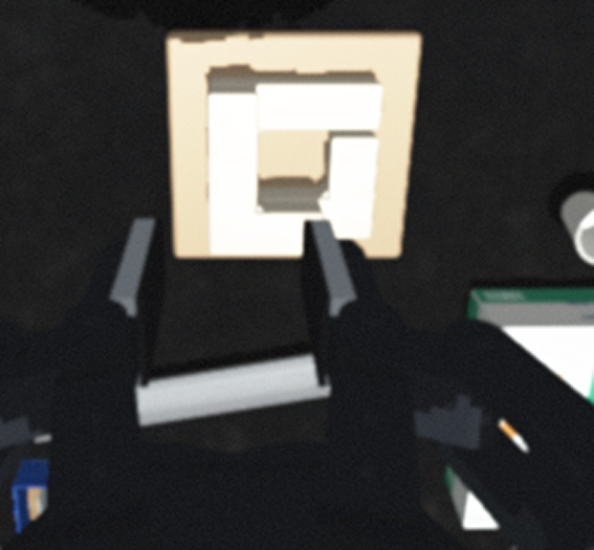

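Setter_3 is placed flush to within about 0.5 mm (pile 168–422 px in the crop, level). Next is setter_4.

```bash
python3 -m crank '[[0.05,0.027,0,0,0,1],[0.104,0.069,0,0,0,2],[0.1375,0.122,0,0,0,3],[0.146,0.1765,0,0,0,4],[0.149,0.231,0,0,0,5],[0.1525,0.286,0,0,0,6],[0.156,0.341,0,0,0,7],[0.159,0.396,0,0,0,7.5],[0.157,0.451,0,0,0,7.5],[0.156,0.506,0,0,0,7.5],[0.154,0.562,0,0,0,7.5],[0.157,0.612,0,0,0,7.5],[0.1585,0.6365,0,0,0,7.5],[0.1585,0.6365,0,0,0,7.5],[0.1585,0.6365,0,0,0,7.5]]' 0.5
python3 - <<'E'
from h import *
im=grab("wrist"); cv2.imwrite("pics/w5.png",im["frame"]); c=cloud(im);np.savez("pics/w5.npz",c=c)
P=box(c,.372,.285,.075,.010,.022); print(len(P),"s4",np.median(P[:,2]),rect(P)); r=fitL(P[:,:2],[.372,.27,-1.77]); print(r.x[:2],np.rad2deg(r.x[2]),r.fun)
s=manip.get_state();print(s["position"],s["ee_rot"],s["qpos"])
E
```

```text
clock: 9.48
position: [0.3776, 0.2993, 0.1709]
ee_rot: [-0.001, 0.095, 0.995, -0.001]
contact_force: [-0.1, 0.4, -0.3]
width: 0.0427
2309 s4 0.014792078368520256 [374.9159 282.0224  57.2721  85.6382 -10.1757]
[0.3732 0.2693] -100.55457946638118 0.010258665849230162
[0.3778 0.2991 0.1712] [-0.0003  0.0954  0.9954 -0.0009] [ 0.5259  0.1814  1.7916 -0.0012  1.1701 -0.8533]
```

```bash
python3 -m crank '[[0,0.0003,0.05,0,0,-0.7],[0,0.0003,0.1,0,0,-0.7],[0,0.0003,0.14,0,0,-0.7],[0,0.0003,0.16,0,0,-0.7],[0,0.0003,0.1655,0,0,-0.7],[0,0.0003,0.1655,0,0,-0.7]]' 0.5 40
python3 -m crank '[[0,0,0,0,0,0],[0,0,0,0,0,0],[0,0,0,0,0,0],[0,0,0,0,0,0],[0,0,0,0,0,0]]' 0 40
python3 -m crank '[[0,0,-0.03,0,0,0],[0,0,-0.08,0,0,0],[0,0,-0.13,0,0,0],[0,0,-0.14,0,0,0],[0,0,-0.14,0,0,0]]'
```

```text
clock: 10.28
position: [0.3782, 0.2986, 0.0061]
ee_rot: [-0.0, 0.09, 0.996, -0.001]
contact_force: [-0.2, 0.1, -0.0]
width: 0.0426
clock: 10.9
position: [0.3792, 0.299, 0.0073]
ee_rot: [0.001, 0.09, 0.996, -0.0]
contact_force: [0.3, -1.9, 7.0]
width: 0.0229
clock: 11.52
position: [0.3787, 0.2991, 0.1476]
ee_rot: [0.001, 0.09, 0.996, 0.0]
contact_force: [-0.2, -1.3, -1.7]
width: 0.0229
```

```bash
python3 -m crank '[[-0.004,-0.02,-0.01,0,0,0],[-0.012,-0.065,-0.012,0,0,-1],[-0.021,-0.115,-0.012,0,0,-2],[-0.03,-0.165,-0.012,0,0,-3],[-0.039,-0.215,-0.012,0,0,-4],[-0.048,-0.265,-0.012,0,0,-5],[-0.058,-0.315,-0.012,0,0,-6],[-0.067,-0.365,-0.012,0,0,-6.9],[-0.076,-0.41,-0.012,0,0,-6.9],[-0.0904,-0.441,-0.012,0,0,-6.9],[-0.1467,-0.4714,-0.012,0,0,-6.9],[-0.2,-0.5018,-0.012,0,0,-6.9],[-0.245,-0.531,-0.012,0,0,-6.9],[-0.2663,-0.5462,-0.012,0,0,-6.9],[-0.2663,-0.5462,-0.012,0,0,-6.9],[-0.2663,-0.5462,-0.012,0,0,-6.9]]'
python3 -m crank '[[0,0,0.03,0,0,0],[0,0,0.065,0,0,0],[0,0,0.085,0,0,0],[0,0,0.09,0,0,0],[0,0,0.09,0,0,0]]'
python3 - <<'E'
from h import *
im=grab("wrist"); cv2.imwrite("pics/w6.png",cv2.resize(im["frame"][130:330,170:390],None,fx=3,fy=3,interpolation=2)); c=cloud(im);np.savez("pics/w6.npz",c=c,f=im["frame"])
s=manip.get_state();print(s["position"],s["ee_rot"],s["qpos"])
E
```

```text
clock: 13.52
position: [0.5414, -0.2844, 0.1581]
ee_rot: [-0.001, 0.03, 1.0, 0.002]
contact_force: [-0.2, 0.5, -0.7]
width: 0.0229
clock: 14.15
position: [0.5409, -0.2836, 0.0685]
ee_rot: [-0.001, 0.029, 1.0, 0.002]
contact_force: [-0.2, -0.3, -0.3]
width: 0.0229
[ 0.5414 -0.284   0.069 ] [-0.0002  0.0294  0.9996  0.0012] [-0.5979  0.457   1.6539  0.0021  1.0323 -2.111 ]
```

View pics/w6.png

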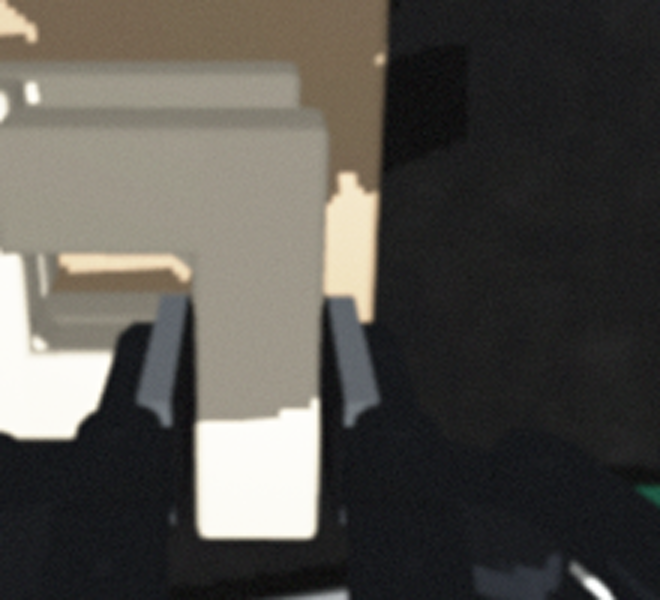

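Crop: the held L is over the pile with its far edge at about y=127 and its outer side at x≈322; setter_3's edge is visible behind at y≈70. Next I measure its far and outer edges.

```bash
cat > edges.py <<'E'
from h import *
import sys
def edges(c,zlo,zhi,ylo,yhi,side,yaw,sx=(.50,.53)):
    P=c[(c[...,2]>zlo)&(c[...,2]<zhi)]; P=P[(np.abs(P[:,0]-.539)<.1)&(np.abs(P[:,1]+.318)<.1)]
    far=[];sd=[]
    for y in np.arange(ylo,yhi,.003):
        q=P[np.abs(P[:,1]-y)<.0008]
        if len(q): far.append([y,q[:,0].min()])
    for x in np.arange(*sx,.003):
        q=P[np.abs(P[:,0]-x)<.0008]
        if len(q): sd.append([x,q[:,1].max() if side>0 else q[:,1].min()])
    far=np.array(far);sd=np.array(sd)
    f=np.polyfit(far[:,0],far[:,1],1); s=np.polyfit(sd[:,0],sd[:,1],1)
    print("z",np.median(P[:,2]),"far yaw",-np.rad2deg(np.arctan(f[0])),"side yaw",np.rad2deg(np.arctan(s[0])))
    # solve with fixed yaw: distances along collar axes
    ex=np.array([np.cos(yaw),np.sin(yaw)]);ey=np.array([-ex[1],ex[0]])
    a=np.median(np.c_[far[:,1],far[:,0]]@ex); b=np.median(sd@ey)
    return a,b
yaw=np.deg2rad(-3.4); ex=np.array([np.cos(yaw),np.sin(yaw)]);ey=np.array([-ex[1],ex[0]])
E
python3 - <<'E'
from edges import *
c=np.load("pics/w6.npz")["c"]
P=box(c,.539,-.318,.09,.003,.0145); r=rect(P); print("plate",r)
print("held",edges(c,.070,.080,-.33,-.27,1,yaw))
print("s3",edges(c,.0385,.046,-.355,-.34,-1,yaw))
print("plate edges: ",edges(c,.003,.0145,-.36,-.28,1,yaw,(.475,.54)))
C=np.array([.5389,-.3178]); print("collar along ex,ey",C@ex,C@ey)
E
```

```text
plate [ 539.0718 -317.6928  129.7533  129.647    -3.4462]
z 0.07586700156659684 far yaw 1.933602700736913 side yaw 0.5668150995776436
held (np.float64(0.5123443204898771), np.float64(-0.24039999908493087))
z 0.04077735399979053 far yaw -2.17098298871749 side yaw -4.140090575061522
s3 (np.float64(0.5142954487503415), np.float64(-0.32777238854792407))
z 0.008759424229741214 far yaw -3.416739294123476 side yaw 6.092451986173006
plate edges:  (np.float64(0.49224498128379546), np.float64(-0.22091121506024475))
collar along ex,ey 0.5567990087905578 -0.28528041259408693
```

Run:
```python
from edges import *
c=np.load("pics/w6.npz")["c"]
for r in range(174,226,6):
    q=c[r,225:300]; k=(q[:,2]>.071)&(q[:,2]<.0785); i=np.where(k)[0]; print(r,i[[0,-1]]+225,q[i[-1]])
for u in range(180,280,8):
    q=c[165:200,u]; k=(q[:,2]>.0735)&(q[:,2]<.079); i=np.where(k)[0]; print(u,i[0]+165,q[i[0]])
```

```text
174 [225 278] [ 0.4982 -0.2711  0.0757]
180 [225 279] [ 0.5016 -0.2707  0.075 ]
186 [225 279] [ 0.5052 -0.2707  0.074 ]
192 [225 278] [ 0.5075 -0.2715  0.0767]
198 [225 278] [ 0.5111 -0.2715  0.0758]
204 [225 278] [ 0.5154 -0.2715  0.0736]
210 [225 278] [ 0.5185 -0.2717  0.0744]
216 [229 278] [ 0.5223 -0.2717  0.0737]
222 [234 277] [ 0.5254 -0.2725  0.0747]
180 172 [ 0.4947 -0.3207  0.0738]
188 171 [ 0.4945 -0.3166  0.0735]
196 172 [ 0.4951 -0.3124  0.0743]
204 171 [ 0.4949 -0.3084  0.074 ]
212 171 [ 0.4952 -0.3044  0.0735]
220 172 [ 0.4956 -0.3002  0.0749]
228 171 [ 0.4957 -0.2963  0.0737]
236 172 [ 0.4958 -0.2921  0.0758]
244 172 [ 0.4964 -0.2882  0.0747]
252 172 [ 0.4968 -0.2841  0.0741]
260 172 [ 0.4971 -0.2801  0.0741]
268 173 [ 0.4975 -0.2761  0.0753]
276 172 [ 0.4976 -0.272   0.074 ]
```

```bash
python3 -m crank '[[-0.001,-0.001,0.01,0,0,0],[-0.0018,-0.0017,0.02,0,0,0],[-0.0018,-0.0017,0.024,0,0,0],[-0.0018,-0.0017,0.024,0,0,0],[-0.0018,-0.0017,0.024,0,0,0]]'
python3 - <<'E'
from edges import *
c=cloud(grab("wrist")); s=manip.get_state();print(s["position"],s["ee_rot"])
top=s["position"][2]-.0075+.016
z0=top-.0035
for r in (186,198,210):
    q=c[r,225:300]; k=(q[:,2]>top-.006)&(q[:,2]<top+.003); i=np.where(k)[0]; p=q[i[-1]]; print("side",p,p[:2]@ey)
for u in (190,210,230,250,270):
    q=c[150:200,u]; k=(q[:,2]>z0)&(q[:,2]<top+.002); i=np.where(k)[0]; p=q[i[0]]; print("far",p,p[:2]@ex)
P=box(c,.539,-.318,.09,.003,.0145); r=rect(P); print("plate",r, r[:2]@ex,r[:2]@ey)
print("s3",edges(c,.0385,.0425,-.355,-.34,-1,yaw))
E
```

```text
clock: 14.82
position: [0.5433, -0.2859, 0.0451]
ee_rot: [-0.0, 0.029, 1.0, 0.001]
contact_force: [0.6, 0.4, -1.5]
width: 0.0225
[ 0.5434 -0.2859  0.0452] [0.     0.0294 0.9996 0.0011]
side [ 0.5075 -0.273   0.0507] -0.24242280368925176
side [ 0.5137 -0.2738  0.0517] -0.24285036993109058
side [ 0.5205 -0.274   0.0516] -0.24266305831500298
far [ 0.4975 -0.3176  0.0518] 0.5154780388502301
far [ 0.4975 -0.3077  0.0503] 0.5148488959610978
far [ 0.4985 -0.2976  0.0508] 0.5152475633926257
far [ 0.4987 -0.2874  0.0504] 0.514825943423567
far [ 0.4996 -0.2773  0.0511] 0.515163973125865
plate [ 539.282  -317.8235  129.9698  130.3555   -3.2462] 557.1817744842007 -285.28123043410994
z 0.04073646144449938 far yaw -2.865592226244949 side yaw -3.6812680321480395
s3 (np.float64(0.5143373801645857), np.float64(-0.32799802195495076))
```

```bash
python3 -m crank '[[0.0006,0.0002,0.005,0,0,0],[0.0006,0.0002,0.01,0,0,0],[0.0006,0.0002,0.0123,0,0,0],[0.0006,0.0002,0.0127,0,0,0],[0.0006,0.0002,0.0127,0,0,0]]'
python3 -m crank '[[0,0,0,0,0,0],[0,0,0,0,0,0],[0,0,0,0,0,0],[0,0,-0.01,0,0,0],[0,0,-0.04,0,0,0],[0.02,0,-0.09,0,0,0],[0.045,-0.01,-0.14,0,0,0],[0.06,-0.03,-0.14,0,0,0],[0.06,-0.03,-0.14,0,0,0],[0.06,-0.03,-0.14,0,0,0]]' 0.42
python3 - <<'E'
from edges import *
im=grab("wrist"); cv2.imwrite("pics/w7.png",cv2.resize(im["frame"][130:330,150:370],None,fx=3,fy=3,interpolation=2)); c=cloud(im);np.savez("pics/w7.npz",c=c,f=im["frame"])
P=box(c,.539,-.318,.09,.003,.0145);r=rect(P);print("plate",r)
P=box(c,.539,-.318,.08,.036,.046);print("course2",np.percentile(P[:,2],[5,50,95]),rect(P))
P=box(c,.539,-.318,.08,.02,.031);print("course1",rect(P) if len(P)>5 else len(P))
P=box(c,.539,-.318,.017,.002,.0145);print("hole",rect(P))
s=manip.get_state();print(s["position"])
E
```

```text
clock: 15.5
position: [0.5424, -0.2854, 0.0333]
ee_rot: [-0.0, 0.029, 1.0, 0.001]
contact_force: [-1.8, 1.1, 4.3]
width: 0.0228
clock: 16.75
position: [0.4809, -0.3116, 0.1731]
ee_rot: [-0.0, 0.03, 1.0, 0.002]
contact_force: [-0.4, 0.6, -0.3]
width: 0.0362
plate [ 539.1332 -317.967   130.008   130.2525   -3.3572]
course2 [0.039  0.0407 0.0418] [ 538.9248 -317.7142   86.6702   86.474    -3.6465]
course1 [ 527.4325 -325.9642   81.4709   88.5548  -19.3616]
hole [ 540.9988 -318.1676   34.4996   29.5064   -1.9903]
[ 0.481  -0.3114  0.1728]
```

View pics/w7.png

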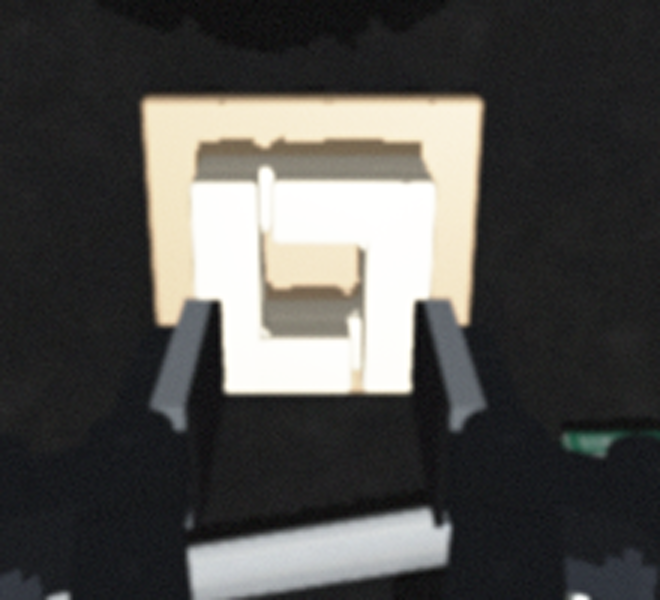

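Second course lies level, 86.7×86.5 mm and concentric with the plate, with the joint gaps crossed. Next, the crucible: rough position from the first top picture.

Run:
```python
from h import *
c=np.load("pics/top0.npz")["c"][190:225,260:298].reshape(-1,3)
P=c[(c[:,2]>.040)&(c[:,2]<.09)]; print(len(P),P.mean(0),P[:,2].max(),cv2.minEnclosingCircle((P[:,:2]*1000).astype(np.float32)))
P=c[(c[:,2]>.012)&(c[:,2]<.09)]; print(len(P),cv2.minEnclosingCircle((P[:,:2]*1000).astype(np.float32)))
c=np.load("pics/w5.npz")["c"]
P=box(c,.40,-.155,.08,.012,.09); print(len(P))
s=manip.get_state();print(s["position"],s["ee_rot"])
```

```text
97 [ 0.4201 -0.1466  0.0493] 0.05555952304975076 ((419.2080078125, -144.86270141601562), 30.7356014251709)
408 ((419.171142578125, -143.0801239013672), 38.42045211791992)
0
[ 0.481  -0.3114  0.1728] [-0.0005  0.0292  0.9996  0.0018]
```

```bash
python3 -m crank '[[0.02,0.02,0,0,0,0],[0.05,0.06,0,0,0,0],[0.07,0.11,0,0,0,0],[0.0718,0.15,0,0,0,0],[0.0718,0.162,0,0,0,0],[0.0718,0.162,0,0,0,0],[0.0718,0.162,0,0,0,0]]' 1
python3 - <<'E'
from h import *
im=grab("wrist"); cv2.imwrite("pics/w8.png",im["frame"]); c=cloud(im);np.savez("pics/w8.npz",c=c,f=im["frame"])
s=manip.get_state();print(s["position"],s["ee_rot"],s["qpos"])
P=box(c,.419,-.145,.04,.04,.08); zt=np.percentile(P[:,2],98); print(len(P),zt)
for lo in (zt-.003,zt-.006): 
    Q=P[P[:,2]>lo]; print(cv2.minEnclosingCircle((Q[:,:2]*1000).astype(np.float32)),np.ptp(Q,0))
# tilt: plane fit to rim
Q=P[P[:,2]>zt-.004]; A=np.c_[Q[:,:2]-Q[:,:2].mean(0),np.ones(len(Q))]; print("slope",np.linalg.lstsq(A,Q[:,2],rcond=None)[0])
P=box(c,.419,-.145,.05,.014,.022); print("roll",len(P),cv2.minEnclosingCircle((P[:,:2]*1000).astype(np.float32)))
P=box(c,.419,-.145,.02,-.01,.03); print("inner bottom z",len(P),P[:,2].min() if len(P) else 0)
E
```

```text
clock: 17.68
position: [0.4195, -0.1465, 0.1733]
ee_rot: [-0.0, 0.029, 1.0, 0.001]
contact_force: [0.5, -0.0, 0.4]
width: 0.0857
[ 0.4194 -0.1466  0.1733] [-0.0005  0.0295  0.9996  0.0015] [-0.495   0.1238  1.8588  0.0025  1.1613 -2.0077]
989 0.05113731652759779
((421.0523376464844, -146.8446502685547), 30.992794036865234) [0.0615 0.0613 0.0038]
((421.1517639160156, -146.854248046875), 31.189714431762695) [0.0624 0.0613 0.0067]
slope [0.002  0.0382 0.0493]
roll 1497 ((421.0465393066406, -145.53128051757812), 38.45967102050781)
inner bottom z 1104 0.00560297848044522
```

View pics/w8.png

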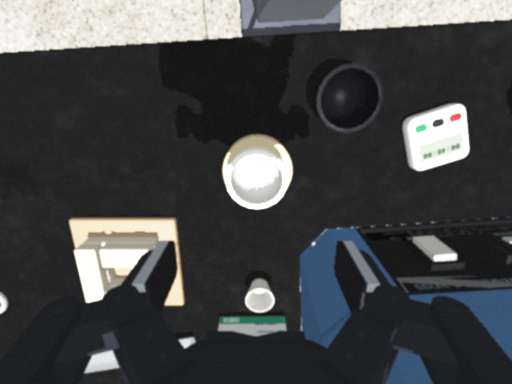

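The wrist view shows the white crucible centred in the roll at (257,172), with the black one at (348,97) and the timer at (436,137) clear of it. Before descending I check how far the fingertips reach at different openings.

Run:
```python
from h import *
def tips(c,pos,q):
    Rm=R.from_quat([q[1],q[2],q[3],q[0]]).as_matrix(); t=(c.reshape(-1,3)-pos)@Rm
    m=(np.abs(t[:,0])<.02)&(np.abs(t[:,1])<.07)&(t[:,2]>-.05)&(t[:,2]<.03); t=t[m]
    print(len(t)); 
    for s in (1,-1):
        q=t[t[:,1]*s>0]; 
        if len(q): print(s,"zmax",np.percentile(q[:,2],[90,99,100]),"y",np.abs(q[:,1]).min(),"x",q[:,0].min(),q[:,0].max())
w=lambda n:np.load(f"pics/{n}.npz")["c"]
tips(w("w8"),[.4194,-.1466,.1733],[-.0005,.0295,.9996,.0015])
tips(w("w7"),[.481,-.3114,.1728],[-.0005,.0292,.9996,.0018])
tips(w("w2"),[.5366,-.3483,.1457],[0,.032,1,0])
```

```text
4444
1 zmax [-0.0196 -0.0133 -0.0113] y 0.040638631136989234 x -0.012083368730559782 0.011840406372924578
-1 zmax [-0.0197 -0.0134 -0.0115] y 0.0432872140127521 x -0.011782302949842982 0.011700096247780458
4481
1 zmax [-0.0119 -0.0036 -0.0001] y 0.016136095199388988 x -0.011686618012216479 0.014141593303348769
-1 zmax [-0.0119 -0.0032  0.0003] y 0.019265015242540793 x -0.011443245833329832 0.014316964355996805
7454
1 zmax [-0.0064  0.0052  0.0081] y 2.3705978084415857e-06 x -0.019951075331722815 0.01997776016553428
-1 zmax [-0.0069 -0.0057 -0.002 ] y 0.00042001317150849535 x -0.019981799822079822 0.01995986853058961
```

Fingertips sit about 12 mm behind TCP when open, and about 6 mm behind at 60 mm. So TCP z of about 21 mm puts the pads on the cylindrical wall, clear of the roll.

```bash
python3 -m crank '[[-0.0008,0.0006,0.04,0,0,0],[-0.0016,0.0012,0.09,0,0,0],[-0.0016,0.0012,0.125,0,0,0],[-0.0016,0.0012,0.145,0,0,0],[-0.0016,0.0012,0.1523,0,0,0],[-0.0016,0.0012,0.1523,0,0,0],[-0.0016,0.0012,0.1523,0,0,0]]' 1 30
python3 -m crank '[[0,0,0,0,0,0],[0,0,0,0,0,0],[0,0,0,0,0,0],[0,0,0,0,0,0],[0,0,0,0,0,0]]' 0 30
python3 - <<'E'
from h import *
im=grab("wrist"); cv2.imwrite("pics/w9.png",im["frame"]); c=cloud(im);np.savez("pics/w9.npz",c=c,f=im["frame"])
P=box(c,.421,-.147,.034,.04,.056); print(len(P),P[:,2].max()); 
m=P[:,2]>.047; Q=P[m];print(cv2.minEnclosingCircle((Q[:,:2]*1000).astype(np.float32)),np.ptp(Q,0))
E
```

```text
clock: 18.6
position: [0.4217, -0.1457, 0.0218]
ee_rot: [0.0, 0.03, 1.0, 0.001]
contact_force: [0.4, -0.6, -0.3]
width: 0.0855
clock: 19.23
position: [0.4221, -0.1452, 0.0222]
ee_rot: [0.001, 0.03, 1.0, 0.001]
contact_force: [1.5, 5.4, 4.7]
width: 0.0592
5262 0.05598966250740506
((418.17510986328125, -147.4632110595703), 34.74623107910156) [0.0627 0.0679 0.009 ]
```

```bash
python3 -m crank '[[0,0,-0.01,0,0,0],[0,0,-0.04,0,0,0],[0,0,-0.085,0,0,0],[0,0,-0.115,0,0,0],[0,0,-0.12,0,0,0],[0,0,-0.12,0,0,0]]'
python3 - <<'E'
from h import *
im=grab("wrist"); f=im["frame"]; c=cloud(im);np.savez("pics/w10.npz",c=c,f=f)
cv2.imwrite("pics/w10.png",cv2.resize(f[130:350,160:360],None,fx=2.7,fy=2.7,interpolation=2))
s=manip.get_state();p=s["position"];print(p,s["ee_rot"],s["width"],s["contact_force"])
P=box(c,p[0],p[1],.034,p[2]+.005,p[2]+.05); print(len(P),np.percentile(P[:,2]-p[2],[1,50,90,99,100]))
E
```

```text
clock: 20.02
position: [0.4213, -0.1456, 0.1418]
ee_rot: [0.0, 0.03, 1.0, 0.001]
contact_force: [-0.6, -0.2, -1.7]
width: 0.0597
[ 0.4209 -0.1453  0.1412] [-0.0002  0.03    0.9995  0.0017] 0.05974866650601441 [-0.5853  0.1506 -1.0326]
9340 [0.0056 0.0252 0.0363 0.0454 0.05  ]
```

View pics/w10.png

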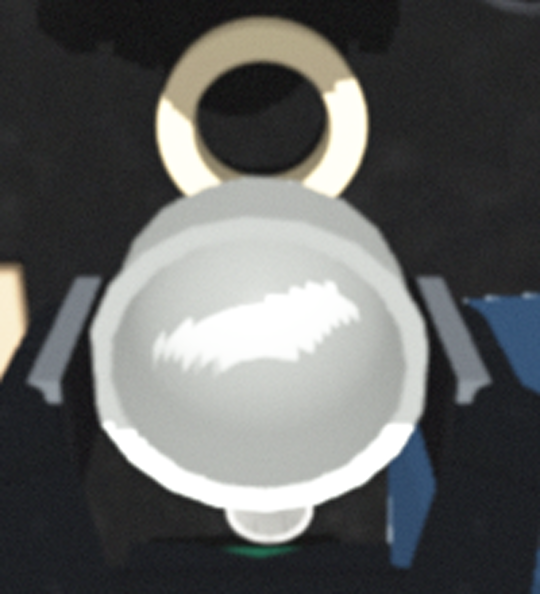

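The crucible is held; rim looks level in the crop (90–430, 218–510), held by its wall. Next I fit the rim plane and centre.

```bash
cat >> h.py <<'E'
def rim(c,x,y,zlo,zhi,r0=.0305):
    P=box(c,x,y,.036,zlo,zhi); ctr=np.array([x,y])
    for _ in range(6):
        # top annulus: 27.5..31 mm, excluding finger directions (world y)
        d=P[:,:2]-ctr; rr=np.hypot(*d.T); Q=P[(rr>.0275)&(rr<.0313)&(np.abs(d[:,1])<.026)]
        A=np.c_[Q[:,:2]-ctr,np.ones(len(Q))]; w=np.ones(len(Q),bool)
        for _ in range(8):
            k=np.linalg.lstsq(A[w],Q[w,2],rcond=None)[0]; e=Q[:,2]-A@k; w=np.abs(e)<max(.0012,np.std(e[w]))
        # outer edge points on the rim plane -> circle centre
        e=P[:,2]-np.c_[P[:,:2]-ctr,np.ones(len(P))]@k; T=P[(np.abs(e)<.0015)&(np.abs(P[:,1]-ctr[1])<.029)]
        (cx,cy),r=cv2.minEnclosingCircle((T[:,:2]*1000).astype(np.float32)); ctr=np.array([cx,cy])/1000
    return ctr,r,k[2],np.rad2deg(np.arctan(k[:2])),w.sum()
E
python3 - <<'E'
from h import *
c=np.load("pics/w10.npz")["c"]
print(rim(c,.4209,-.1465,.1412+.02,.1412+.04))
c=np.load("pics/w8.npz")["c"]
print("parked",rim(c,.4211,-.1468,.046,.056))
# along x through centre: z profile of held
c=np.load("pics/w10.npz")["c"]; 
for v in range(200,330,4):
    p=c[v,257]; print(v,p-[.4209,-.1453,.1412],end=";")
E
```

```text
(array([ 0.4205, -0.1465]), 31.916410446166992, np.float64(0.16781827275254282), array([-0.0074,  1.412 ]), np.int64(1550))
parked (array([ 0.4211, -0.1467]), 31.1884708404541, np.float64(0.04934514237555811), array([0.2016, 2.2533]), np.int64(393))
200 [-0.0304  0.0009  0.0115];204 [-0.0306  0.0009  0.0171];208 [-0.0301  0.0008  0.0209];212 [-0.0304  0.0008  0.026 ];216 [-0.0288  0.0007  0.0269];220 [-0.0062 -0.0003 -0.0152];224 [-0.0032 -0.0005 -0.0158];228 [-0.0008 -0.0006 -0.0151];232 [ 0.0024 -0.0008 -0.0157];236 [ 0.005  -0.001  -0.0152];240 [ 0.0067 -0.0011 -0.0132];244 [ 0.01   -0.0013 -0.0139];248 [ 0.0111 -0.0013 -0.0109];252 [ 0.0144 -0.0015 -0.0116];256 [ 0.016  -0.0016 -0.0095];260 [ 0.0176 -0.0017 -0.0075];264 [ 0.0193 -0.0019 -0.0058];268 [ 0.0205 -0.0019 -0.0034];272 [ 0.022  -0.002  -0.0015];276 [ 0.0228 -0.0021  0.0013];280 [ 0.024  -0.0022  0.0035];284 [ 0.0252 -0.0023  0.0056];288 [ 0.0261 -0.0024  0.008 ];292 [ 0.0259 -0.0024  0.0117];296 [ 0.0259 -0.0024  0.0149];300 [ 0.0256 -0.0024  0.0184];304 [ 0.0255 -0.0024  0.0215];308 [ 0.0253 -0.0024  0.0246];312 [ 0.025  -0.0024  0.0277];316 [ 0.0284 -0.0026  0.0269];320 [ 0.1797 -0.0103 -0.1233];324 [ 0.1809 -0.0104 -0.1184];328 [ 0.1827 -0.0106 -0.1142];
```

Run:
```python
from h import *
def sl(P):
    A=np.c_[P[:,:2]-P[:,:2].mean(0),np.ones(len(P))]; k=np.linalg.lstsq(A,P[:,2],rcond=None)[0]; return np.rad2deg(k[:2]),k[2],len(P)
for n in ("w7","w8","w10"):
    c=np.load(f"pics/{n}.npz")["c"]
    P=c[(np.abs(c[...,2])<.006)&(np.abs(c[...,0]-.42)<.13)&(np.abs(c[...,1]+.2)<.25)]; print(n,"table",sl(P))
    P=box(c,.539,-.318,.06,.0395,.043); 
    if len(P)>50: print("course2",sl(P))
# sides of held crucible wall: lip extents by y at rim plane, left/right rim heights from pixel neighbourhoods
c=np.load("pics/w10.npz")["c"]; d=c-np.array([.4209,-.1465,.1412])
rr=np.hypot(d[...,0],d[...,1]); 
for a in range(0,360,30):
    th=np.arctan2(d[...,1],d[...,0]); m=(rr>.0278)&(rr<.0302)&(d[...,2]>.02)&(d[...,2]<.04)&(np.abs((th-np.deg2rad(a)+np.pi)%(2*np.pi)-np.pi)<.15)
    print(a,m.sum(),np.median(d[...,2][m]) if m.any() else None,end="; ")
```

```text
w7 table (array([-0.0077, -0.011 ]), np.float64(-0.0010751323076492849), 67720)
course2 (array([-0.0127, -0.0034]), np.float64(0.04078218091177789), 3644)
w8 table (array([-0.0138,  0.0046]), np.float64(-0.0010354110969135243), 74864)
course2 (array([0.0193, 0.0075]), np.float64(0.040797190405634086), 1660)
w10 table (array([-0.0097,  0.0113]), np.float64(-0.0010308332393562207), 80110)
course2 (array([-0.0804, -0.0173]), np.float64(0.04078972299201609), 1989)
0 55 0.026557656250149553; 30 40 0.02709557251474655; 60 53 0.027158234385148833; 90 172 0.0309099198615162; 120 87 0.0274190205046827; 150 96 0.02681342530418418; 180 91 0.02661813738412705; 210 86 0.02627047879170938; 240 79 0.02606923561179103; 270 77 0.025976400956035872; 300 61 0.026095745626699474; 330 60 0.026236480621322597;
```

No camera tilt, so the held crucible is really tilted: the +y rim is about 1.2 mm higher, roughly 1.3°. I'll correct by +1.3° about tool x while carrying it over.

```bash
python3 -m crank '[[-0.012,-0.016,0,0.2,0,0],[-0.035,-0.045,0,0.5,0,0],[-0.065,-0.083,0,0.9,0,0],[-0.095,-0.12,0,1.3,0,0],[-0.115,-0.148,0,1.3,0,0],[-0.126,-0.161,0,1.3,0,0],[-0.1287,-0.1644,0.01,1.3,0,0],[-0.1287,-0.1644,0.03,1.3,0,0],[-0.1287,-0.1644,0.05,1.3,0,0],[-0.1287,-0.1644,0.06,1.3,0,0],[-0.1287,-0.1644,0.06,1.3,0,0],[-0.1287,-0.1644,0.06,1.3,0,0]]'
cat > rimprof.py <<'E'
from h import *
def prof(c,s,zl=.02,zh=.033):
    p=s["position"]; ctr=p[:2]+np.array([-.0005,-.0012]); 
    for _ in range(3):
        d=c-np.r_[ctr,p[2]]; rr=np.hypot(d[...,0],d[...,1]); th=np.arctan2(d[...,1],d[...,0])
        o=[];E=[]
        for a in range(0,360,15):
            if a in(75,90,105,255,270,285): continue
            b=(d[...,2]>zl)&(d[...,2]<zh)&(np.abs((th-np.deg2rad(a)+np.pi)%(2*np.pi)-np.pi)<.1)
            m=b&(rr>.0278)&(rr<.0302)
            if m.sum()<5: continue
            z=np.median(d[...,2][m]); o.append([np.cos(np.deg2rad(a))*.029,np.sin(np.deg2rad(a))*.029,z])
            k=b&(np.abs(d[...,2]-z)<.0012)&(rr<.034); 
            if k.sum()>5: r=np.percentile(rr[k],97); E.append(ctr+r*np.array([np.cos(np.deg2rad(a)),np.sin(np.deg2rad(a))]))
        E=np.array(E); A=np.c_[2*E,np.ones(len(E))]; ctr=np.linalg.lstsq(A,(E**2).sum(1),rcond=None)[0][:2]
    o=np.array(o); k=np.linalg.lstsq(np.c_[o[:,:2],np.ones(len(o))],o[:,2],rcond=None)[0]
    print("rim ctr",ctr,"r",np.hypot(*(E-ctr).T).mean(),"tilt x,y deg",np.rad2deg(k[:2]),"rim z-tcp",k[2],"abs",k[2]+p[2])
E
python3 - <<'E'
from rimprof import *
s=manip.get_state(); im=grab("wrist"); c=cloud(im); np.savez("pics/w11.npz",c=c,f=im["frame"]); cv2.imwrite("pics/w11.png",im["frame"])
print(s["position"],s["ee_rot"]); prof(c,s)
P=box(c,.539,-.318,.09,.003,.0145); print("plate",rect(P))
P=box(c,.539,-.318,.06,.0385,.045); print("course2",rect(P))
print("prev:"); s["position"]=np.array([.4209,-.1453,.1412]); prof(np.load("pics/w10.npz")["c"],s)
E
```

```text
clock: 21.58
position: [0.5399, -0.317, 0.0813]
ee_rot: [-0.0, 0.03, 1.0, -0.01]
contact_force: [-0.0, -0.3, 0.2]
width: 0.0596
[ 0.5399 -0.317   0.0813] [-0.0001  0.0298  0.9995 -0.01  ]
rim ctr [ 0.5385 -0.3178] r 0.030818371798032398 tilt x,y deg [0.2101 0.2327] rim z-tcp 0.02594576086510616 abs 0.10721783569999227
plate [ 527.4794 -317.2586  130.3935  106.4115   -3.4269]
course2 [ 526.1456 -317.0015   86.8762   60.0543   -3.1712]
prev:
rim ctr [ 0.42   -0.1472] r 0.03085196530199425 tilt x,y deg [0.3489 1.3164] rim z-tcp 0.026572667345685568 abs 0.16777266734568555
```

```bash
python3 -m crank '[[-0.0004,0.0002,0.008,0,0,0],[-0.0005,0.0003,0.016,0,0,0],[-0.0005,0.0004,0.021,0,0,0],[-0.0005,0.0005,0.024,0,0,0],[-0.0005,0.0005,0.0255,0,0,0],[-0.0005,0.0005,0.0265,0,0,0],[-0.0005,0.0005,0.0265,0,0,0]]'
python3 - <<'E'
from rimprof import *
s=manip.get_state(); im=grab("wrist"); c=cloud(im); np.savez("pics/w12.npz",c=c,f=im["frame"])
print(s["position"],s["contact_force"]); prof(c,s)
P=box(c,.539,-.318,.09,.003,.0145); print("plate",rect(P))
E
```

```text
clock: 22.5
position: [0.5406, -0.3172, 0.0551]
ee_rot: [0.0, 0.03, 1.0, -0.01]
contact_force: [0.4, 1.0, -0.8]
width: 0.0597
[ 0.5406 -0.3172  0.0551] [ 0.4164  1.008  -0.8406]
rim ctr [ 0.5392 -0.3181] r 0.03080102889997324 tilt x,y deg [0.144  0.1955] rim z-tcp 0.025935397325732988 abs 0.08100101933440287
plate [ 523.393  -317.0959  130.2119   98.4011   -3.5137]
```

```bash
python3 -m crank '[[0.0002,0.0002,0.0006,0,0,0],[0.0002,0.0002,0.0011,0,0,0],[0.0002,0.0002,0.0012,0,0,0]]'
```

```text
clock: 22.92
position: [0.5404, -0.317, 0.0539]
ee_rot: [0.0, 0.03, 1.0, -0.01]
contact_force: [-0.4, 0.0, -0.6]
width: 0.0597
```

```bash
python3 -m crank '[[0,0,0.0004,0,0,0],[0,0,0.0008,0,0,0],[0,0,0.0008,0,0,0]]'
```

```text
clock: 23.3
position: [0.5404, -0.3171, 0.0532]
ee_rot: [0.0, 0.03, 1.0, -0.01]
contact_force: [0.6, 0.1, -0.1]
width: 0.0596
```

```bash
python3 -m crank '[[0,0,0.0004,0,0,0],[0,0,0.0007,0,0,0],[0,0,0.0007,0,0,0]]'
python3 - <<'E'
from rimprof import *
s=manip.get_state(); im=grab("wrist"); c=cloud(im); print(s["position"],s["contact_force"]); prof(c,s)
E
```

```text
clock: 23.68
position: [0.5406, -0.3172, 0.0528]
ee_rot: [0.0, 0.03, 0.999, -0.01]
contact_force: [-0.2, 0.0, 3.0]
width: 0.0598
[ 0.5406 -0.3172  0.0528] [-0.2111  0.0312  3.0265]
rim ctr [ 0.5392 -0.3181] r 0.03080237795091649 tilt x,y deg [-0.0179  0.1301] rim z-tcp 0.025986123283293066 abs 0.07881890796450434
```

Contact is about 4 N, and the rim is level and centred. Release and back off straight up.

```bash
python3 -m crank '[[0,0,0,0,0,0],[0,0,0,0,0,0],[0,0,0,0,0,0],[0,0,0,0,0,0],[0,0,0,0,0,0]]' 0.95
python3 -m crank '[[0,0.0002,-0.01,0,0,0],[0,-0.0008,-0.04,0,0,0],[0,-0.0018,-0.09,0,0,0],[0.02,-0.002,-0.11,0,0,0],[0.03,-0.002,-0.12,0,0,0],[0.03,-0.002,-0.12,0,0,0],[0.03,-0.002,-0.12,0,0,0]]'
python3 - <<'E'
from rimprof import *
s=manip.get_state(); im=grab("wrist"); c=cloud(im); np.savez("pics/w13.npz",c=c,f=im["frame"])
cv2.imwrite("pics/w13.png",cv2.resize(im["frame"][100:330,140:380],None,fx=2.5,fy=2.5,interpolation=2))
s["position"]=np.array([.5397,-.3168,.0528]); prof(c,s)
P=box(c,.539,-.318,.09,.003,.0145); print("plate",rect(P))
P=box(c,.539,-.318,.06,.0385,.0435); print("course2",rect(P))
E
```

```text
clock: 24.35
position: [0.5406, -0.3171, 0.0528]
ee_rot: [0.0, 0.03, 0.999, -0.01]
contact_force: [0.7, -0.4, 1.4]
width: 0.0811
clock: 25.22
position: [0.5104, -0.3146, 0.1717]
ee_rot: [0.0, 0.03, 1.0, -0.01]
contact_force: [0.5, -0.3, -1.2]
width: 0.0815
rim ctr [ 0.5393 -0.3179] r 0.03072753123951379 tilt x,y deg [ 0.0338 -0.2059] rim z-tcp 0.026285368800814224 abs 0.07908536880081422
plate [ 538.782  -317.8676  130.3374  128.7183   -3.4045]
course2 [ 538.9067 -317.956    86.4773   86.3908   -3.9481]
```

View pics/w13.png

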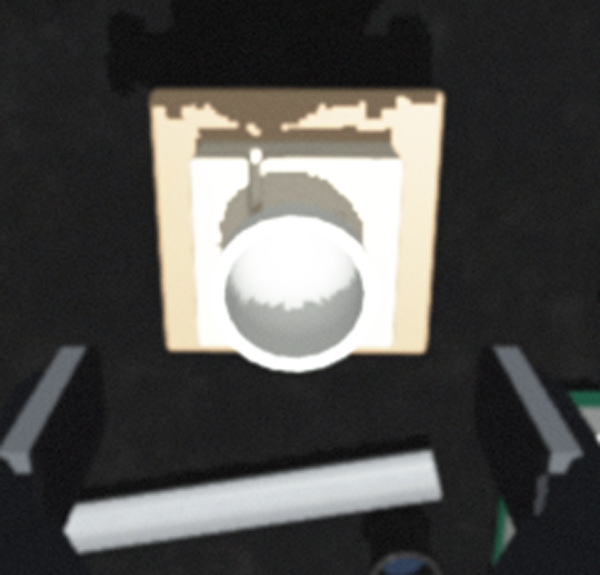

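The crucible is seated and level (tilt about 0.2°), centred within about 0.5 mm, and the pile is square. Handing in.

```bash
python3 -c "
from rig import job; print(job.sign_off())"
```

```text
the job is handed in; nothing more can be done
None
```

The job is finished and handed in at about 25 s of the 67 s allowed, with the gripper clear of everything. I laid setter_3 and setter_4 as the second course, a quarter turn from the first. I then moved the white crucible from the tape roll into the opening, correcting a 1.3° tilt on the way.

The last checks, made from the wrist camera after letting go:

| Check | Measured | Expected |
|---|---|---|
| Second course size | 86.5 × 86.4 mm | 86 × 86 mm |
| Second course centre against plate centre | within about 0.2 mm | same point |
| Second course level (measured before the crucible went in) | within about 0.02° | 0° |
| Crucible centre against collar centre | about 0.4 mm off | same point |
| Crucible tilt | about 0.2° | 0° |
| Crucible rim height above the worktop | about 80 mm | 81 mm |

- **Rim height:** it reads about 1 mm low. I took this as measurement error, because I felt the crucible make contact as it was set down.
- **Second-course angle:** the last fit differed from the plate by about 0.5°, against about 0.3° in the fit before it. I put this down to fit noise with the crucible in view.
- **First course:** I did not measure its edges separately at the end, because the upper course hides most of it.
- **Bystanders:** the ceramic boat, small crucible and timer were not touched, but I did not measure them again.

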